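# Load a test pod through the sprung dust flap of a test bay

## Task

Load the orange-handled test pod into the test bay: set it in the open end of the channel, slide it nose first along the channel floor so that it pushes the yellow sprung flap open (do not lift it over the flap), feel gently for the contact slot hidden under the blue hood and push the pod fully home in it. Never force it, then let go and back away so that the flap is left shut behind the pod; leave everything else on the bench where it is.

Things in the scene. Friction and masses are not known exactly. Their poses are not given: they have to be found in the camera images.
- pod_grip (a point): Point on the orange handle of the test pod (0.15 to 0.3 kg), mid-body, 46 mm above the pod's underside; +x the way its nose points, z up. Handle 30 mm (x) by 16 mm (y), from 22 to 70 mm above the underside: grip it across y at this height or a little higher, so the fingertips clear the bay's walls. Grey body 60 (x) by 32 (y) by 22 mm high. Grip firmly: it can tip in a weak grip.
- pod_nose (a point): Tip of that pod's brass nose, 55 mm ahead (+x) of pod_grip and 13 mm above the underside; axes as pod_grip. The nose is 20 mm wide, 12 mm high (7 to 19 mm above the underside) and stands out 25 mm from the body's front.
- spare_grip (a point): A spare pod of the same shape and size with a blue handle; same point and axes. Bystander: leave it alone.
- bay: Test bay, fixed, pose differs each time. Origin on the bench, on the channel's centreline, in the plane of the shut flap; +x runs from the open entry to the dock, y left. Base plate x -120 to 170 mm, top (the floor the pod slides on) 8 mm above the bench. Channel walls 60 mm apart, tops 28 mm above the bench, x -110 to 130. It and the pod may press on each other with 35 N at most.
- bay_entry (a point): Middle of the entry on the channel floor, 75 mm before the flap (x = -75 mm in the bay's frame; axes as the bay): the pod's middle can be set down here, nose towards the dock, its tip 20 mm short of the flap.
- bay_dock (a point): On the channel floor and centreline at the black contact jaws' front face, x = 133 mm in the bay (axes as the bay). Slot in them 23 mm wide, 18 mm deep to a stop, parallel to the channel; its middle is 11 mm left to 11 mm right of here, each time different, not measured: touch the face with the nose, back off, try again to one side. The jaws give 4 mm in +x (3 N/mm), then are rigid.
- bay_home (a point): Where the pod's middle is when home, on the channel floor and centreline, x = 96 mm in the bay (axes as the bay); its y then differs by the slot's offset. With the nose stopped by the jaws' face the pod's middle is at x = 78 mm. Blue hood over the jaws: x 118 to 170 mm in the bay, underside 44, top 50 mm above the bench, 76 mm wide inside; the handle stays in front of it.
- flap (a joint): Slick yellow upright flap 62 mm long, 3 thick, top 28 mm above the bench, on a vertical hinge at the left wall (x = 0, y = 34 mm in the bay). Radians: 0 shut across the channel, up to 1.57 pushed in towards the dock. Its spring (0.06 N m shut, 0.2 open) presses 2 to 4 N on the pod, to the right. It leans on the pod's left side and swings shut once the tail is some 63 mm past x = 0.
- board: Green circuit board 100 x 140 mm lying on the bench, origin under its middle. Bystander.
- meter: Black multimeter 140 x 90 x 34 mm lying on its back, origin under its middle. Bystander.
- driver: Screwdriver lying on the bench. Bystander.
- brush: Small brush lying on the bench. Bystander.
- can: Spray can, 52 mm across, 150 mm high, upright, origin under its middle. Bystander.
- mug: Blue mug, 80 mm across, 90 mm high, origin under its middle. Bystander.

How it is judged (in metres and radians):
On the way, in this order (a step that is already met when the one before it is completed fails the run):
1. the pod, low in the channel, is passing the flap and holds it open (value of joint flap above 0.9 rad and contact force between pod and bay above 0.3 N and x of pod_grip in the frame of bay between 0 and 0.08 m and z of pod_grip in the frame of bay below 0.066 m), for 0.1 s.
2. the pod is home in the contact slot (x of pod_grip in the frame of bay above 0.0925 m and z of pod_grip in the frame of bay below 0.06 m), for 0.2 s.
At the end, for the whole second after the job is handed in: The pod lies flat on the channel floor, level and in line with the channel, its nose within 3.5 mm of the stop in the contact slot, released and at rest, and the flap is shut (within 0.1 rad) (x of pod_grip in the frame of bay between 0.0925 and 0.1 m and y of pod_grip in the frame of bay between -0.015 and 0.015 m and z of pod_grip in the frame of bay below 0.058 m and angle between pod_grip's own z axis and vertical below 0.1 rad and angle between the x axis of pod_grip and the x axis of bay, either way round below 0.12 rad and value of joint flap below 0.1 rad and linear speed of pod below 0.01 m/s); the robot touches nothing.
It fails at once if the pod and the bay (floor, walls, flap or contacts) press on each other with more than 35 N (contact force between pod and bay above 35 N).
It fails at once if the pod is lowered into, or skimmed over, the channel beyond the flap, 18 to 33 mm off its floor, in place of passing the flap (x of pod_grip in the frame of bay between 0 and 0.09 m and y of pod_grip in the frame of bay between -0.03 and 0.03 m and z of pod_grip in the frame of bay between 0.072 and 0.087 m).
It fails at once if something else on the bench is shifted by more than 25 mm (distance of any of spare_grip, board, meter, driver, brush, can, mug from where it was at the start of the episode above 0.025 m).
It also fails if it takes over 72 s, if anything falls off the work surface, if the arm or the gripper's body presses on something with over 40 N, if the wrist force passes 120 N, or if a joint passes its speed limit or range.

## Robot

A 6-joint arm with a two-finger parallel gripper is mounted at the origin on the work surface. World frame = base frame: x ahead of the robot, y to its left, z up, the work surface at z = 0. Lengths are in m, angles in degrees, forces in N, time in s.
With the tool pointing down it reaches from about 0.25 to 0.725 m from the base axis. Payload 9.7 kg.
Tool frame: the origin (TCP) lies at the very end of the fingers, on their centre line; the grasp point (between the pads) lies 19 mm behind it; x points along the fingers, y is the direction in which the jaws open and shut, and the axes are right-handed (so a half turn about x gives the same grasp; the last joint's range is limited). The gripper opens to 85 mm and grips with 20 to 120 N. Pads are 22 mm wide; open, the fingers measure 114 mm over their backs; the gripper's body (76 mm by 85 mm) begins 54 mm behind the grasp point. The pads swing forward as they close: fully open they stand 13 mm farther back than shut.
Start: joints at [65.489, 4.979, 10.078, 95.1, 0, 90], TCP at [0.228, 0.5, 0.203] pointing down, gripper open.
Joint ranges: [-179.16, 179.16], [-48.56, 103.87], [-65.8, 70.77], [-126.05, 130.52], [-82.76, 87.17], [-180, 180]. Speed limits (degrees/s): [127.2, 127.2, 147.25, 180, 180, 180].

## Interface

Orientations are given as [roll, pitch, yaw] about the fixed x, y, z axes, in that order (R = Rz(yaw) Ry(pitch) Rx(roll)).
In Python, from workcell import get_obs, cams, bot gives the robot as it stands.
- The arm moves only by the tool apply_moves, never from a script. Its argument "rows" is a list that holds one entry, the list of rows, each a list of 7 numbers: the shift along the tool's x, y, z in mm, then the turn, a rotation vector about the tool's x, y, z in rad, then the opening, from 0 (shut) to 1 (fully open). A call has 1 to 20 rows; each row is the pose to reach, as a shift and turn from the pose measured when the call began, along the tool's axes at that moment; what a row does not reach only later rows make up. A row lasts 1/10 s, in which the tool goes at most 50 mm and 8.59 degrees, less where a joint would pass 70% of its speed; a pose out of reach is approached as far as the arm can. A call with a gripper value outside its range is refused whole. The fingers move at their own pace and stop on an object; "newtons" is the grip in N (left out, the last holds). Time passes only in rows, so rows that repeat a pose let the fingers close. It gives the time, the measured TCP pose, the force and the opening at its end, in the units of the state.
- get_obs(): the state, without advancing time (a new reading comes with each control period).
- cams.camera(name): name is "scene" or "side" or "wrist"; returns a dict with "pixels" (400x640x3 uint8, red, green, blue), "range_z" (400x640 float32, m along the optical axis (not along the pixel's ray), 0 where there is no reading), "fx", "fy", "cx", "cy" (pixels), "D" ([k1, k2, p1, p2, k3] as OpenCV has them; the pictures are not rectified), "eye" and "attitude" of the camera in the world. Camera axes: x right, y up, looking along -z (the intrinsics and any distortion apply to the point x, -y, -z); pixel columns grow to the right and rows downward; lengths in m; the calibration is good to about 2 mm. A picture is of the moment at which its call begins.
- bot.job_done(): hands the job in, once; it reports no verdict.
Trained networks look in a picture, given as the dict that the camera call returned (one of the last four; its "shot" number tells which), for a name from the list of things; names that differ only in an ending like _2 or _b are one class to them, and where a whole thing is asked for, a point or a joint stands for the part that bears it (a point fixed in the world has none). Each returns a list of dicts, best first, with "confidence" (0 to 1); they miss things now and then, are a little off and sometimes report something else, mostly with a low value. They report only what shows in the picture. A call takes as long as a camera call.
- cams.find_in(label, picture): "at" ([x, y, z] in m, in world coordinates, good to about 4 mm: the middle of the surface that is visible of it).
The state is a dict: "time": time; "q": joint angles; "qd": joint speeds; "joint_efforts": joint torques, N m; "ee_pos": TCP position; "tcp_rot": TCP orientation; "wrist_force": force on the tool from outside, world axes, zero at the start; "torque": the same for the moment, N m; "opening": finger opening in m.
Only numpy, scipy, OpenCV 4.12 (cv2) and the standard library are available. Lean on these libraries where they do the work, as an engineer would, in place of code of your own. Each camera call takes 0.05 s, during which the arm holds its last target.

## Working session

There is one attempt and no reset: what is moved stays moved. The work goes in short steps, Python scripts to look and compute and a tool call to move; the robot and the scene stay as the last step left them, time stands still between calls to the robot, and variables do not carry over. Pictures are saved under pics/ and viewed, and the job is handed in when it is done.

Besides the shell and the picture viewer there is one more tool, called after "Call:" by a JSON object that holds its "method" and its "body". apply_moves: Moves the arm, as the interface text tells. Its arguments: {"type":"object","properties":{"rows":{"type":"array"},"newtons":{"type":"number"}},"required":["rows"]}

```bash
ls; mkdir -p pics
cat > h.py <<'E'
import numpy as np, cv2
from workcell import get_obs, cams, bot
def snap(name,fn=None):
    p=cams.camera(name)
    if fn: cv2.imwrite('pics/'+fn,p['pixels'][:,:,::-1])
    return p
E
python3 - <<'E'
from h import *
for n in ['scene','side','wrist']:
    p=snap(n,n+'0.png'); print(n,p['eye'],p['attitude'],p['fx'],p['D'],p['shot'])
    for l in ['pod_grip','spare_grip','bay','flap','can','mug','meter','board','driver','brush']:
        r=cams.find_in(l,p); print(l,[(np.round(a['at'],3).tolist(),round(a['confidence'],2)) for a in r[:3]])
print(get_obs())
E
```

```text
pics
scene [ 1.44329461 -0.38026496  0.91862411] [ 4.76761266e+01 -1.84993595e-02  6.31342664e+01] 437.3055828612381 [-0.08439803  0.          0.          0.          0.        ] 1
pod_grip [([0.476, 0.205, 0.02], 0.8)]
spare_grip [([0.599, 0.252, 0.022], 0.92), ([0.615, -0.039, 0.021], 0.24)]
bay [([0.61, -0.041, 0.017], 0.62)]
flap [([0.478, 0.204, 0.016], 0.68), ([0.555, -0.044, 0.022], 0.42)]
can [([0.752, 0.292, 0.094], 0.69)]
mug [([0.782, 0.173, 0.055], 0.83)]
meter [([0.68, 0.46, 0.031], 0.96), ([0.749, 0.292, 0.095], 0.37)]
board [([0.434, -0.344, 0.002], 0.94)]
driver [([0.615, -0.388, 0.018], 0.63), ([0.611, -0.045, 0.02], 0.27)]
brush [([0.497, 0.403, 0.018], 0.77)]
side [-0.11487892 -0.76460525  1.24776375] [ 42.05854868  -0.42851547 -40.79483553] 511.8088725502147 [-0.01787399  0.          0.          0.          0.        ] 2
pod_grip [([0.459, 0.201, 0.021], 0.6)]
spare_grip [([0.586, 0.249, 0.018], 0.62)]
bay [([0.584, -0.047, 0.012], 0.74)]
flap []
can [([0.718, 0.292, 0.097], 0.85)]
mug [([0.761, 0.16, 0.057], 0.56)]
meter [([0.643, 0.452, 0.032], 0.93), ([0.761, 0
[... 402 characters left out ...]
 []
board []
driver []
brush [([0.448, 0.393, 0.016], 0.71)]
{'time': 1.65, 'q': array([6.54884791e+01, 4.97922611e+00, 1.00778202e+01, 9.51004652e+01,
       8.83980570e-04, 9.00007269e+01]), 'qd': array([ 0.03921693, -0.02307535,  0.01652848,  0.06553642, -0.01150442,
        0.05051213]), 'joint_efforts': array([ 1.07225196e-04, -5.20096493e+01,  4.64857936e+01,  1.73750032e-03,
        3.44853447e-05, -9.62605569e-07]), 'ee_pos': array([0.22817191, 0.50042254, 0.20327748]), 'tcp_rot': array([-115.28721566,   89.9979306 , -139.79946355]), 'wrist_force': array([ 0.68189381,  0.17018928, -0.4292949 ]), 'torque': array([-0.01772377,  0.06182946,  0.01001573]), 'opening': 0.08509648776487619}
```

View pics/scene0.png

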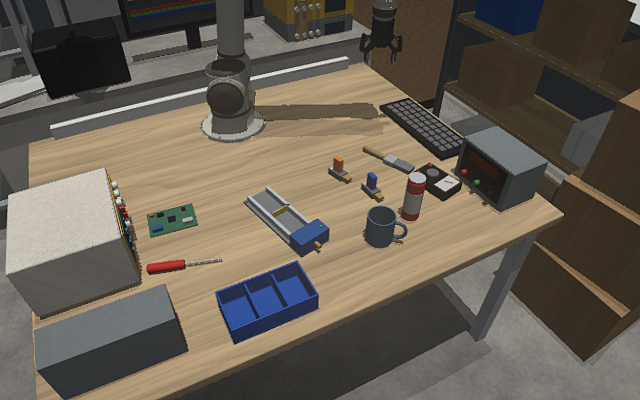

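View pics/side0.png

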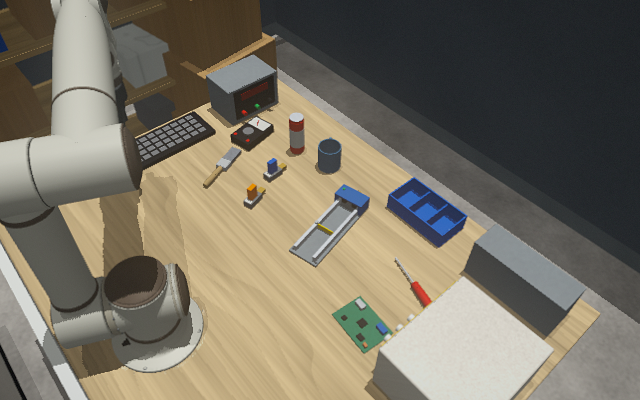

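View pics/wrist0.png

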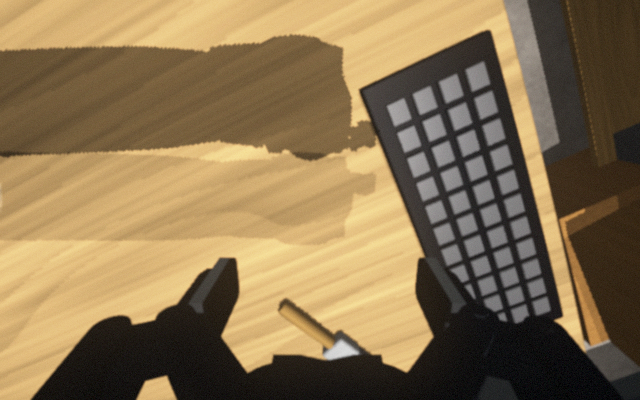

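```bash
cat >> h.py <<'E'
from scipy.spatial.transform import Rotation as Ro
def cloud(p):
    h,w=p['range_z'].shape
    u,v=np.meshgrid(np.arange(w),np.arange(h))
    K=np.array([[p['fx'],0,p['cx']],[0,p['fy'],p['cy']],[0,0,1]])
    n=cv2.undistortPoints(np.stack([u,v],-1).reshape(-1,1,2).astype(float),K,np.array(p['D'])).reshape(h,w,2)
    z=p['range_z']
    pc=np.stack([n[...,0]*z,-n[...,1]*z,-z],-1)
    R=Ro.from_euler('xyz',p['attitude'],degrees=True)
    W=R.apply(pc.reshape(-1,3)).reshape(h,w,3)+p['eye']
    W[z==0]=np.nan
    return W
def hsv(p): return cv2.cvtColor(p['pixels'],cv2.COLOR_RGB2HSV)
E
python3 - <<'E'
from h import *
for n in ['scene','side']:
    p=snap(n); W=cloud(p); H=hsv(p); print(n)
    np.savez(f'{n}.npz',W=W,H=H,px=p['pixels'])
    def rep(name,m):
        q=W[m]; q=q[~np.isnan(q[:,0])]
        if len(q): print(name,len(q),'med',np.round(np.median(q,0),3),'min',np.round(np.percentile(q,3,axis=0),3),'max',np.round(np.percentile(q,97,axis=0),3))
    def box(x0,x1,y0,y1,z0=0.005): return (W[...,0]>x0)&(W[...,0]<x1)&(W[...,1]>y0)&(W[...,1]<y1)&(W[...,2]>z0)
    pod=box(.40,.54,.13,.23,0.006)
    rep('pod',pod)
    rep('table near',box(.3,.45,0,.1,-0.1))
    sat=H[...,1]>120
    rep('orange',pod&sat&(H[...,0]<15)&(H[...,2]>120)&(W[...,2]>0.024))
    b=box(.4,.8,-.2,.1,0.004)
    rep('bay',b)
    rep('yellow',b&sat&(H[...,0]>18)&(H[...,0]<32)&(W[...,2]>.012))
    bl=b&(H[...,0]>100)&(H[...,0]<130)&(H[...,1]>120); rep('hood',bl); rep('hoodtop',bl&(W[...,2]>.046))
E
```

```text
scene
pod 314 med [0.475 0.204 0.024] min [0.441 0.186 0.008] max [0.515 0.226 0.071]
table near 838 med [0.38  0.049 0.   ] min [ 0.305  0.003 -0.003] max [0.446 0.097 0.004]
orange 30 med [0.464 0.207 0.07 ] min [0.451 0.197 0.067] max [0.477 0.216 0.073]
bay 3446 med [ 0.656 -0.054  0.022] min [ 0.452 -0.186  0.005] max [0.791 0.031 0.056]
yellow 89 med [ 0.557 -0.034  0.025] min [ 0.549 -0.067  0.013] max [ 0.737 -0.003  0.034]
hood 675 med [ 0.707 -0.037  0.05 ] min [ 0.671 -0.19   0.005] max [0.798 0.03  0.06 ]
hoodtop 540 med [ 0.701 -0.024  0.05 ] min [ 0.669 -0.169  0.047] max [0.788 0.031 0.06 ]
side
pod 320 med [0.462 0.198 0.023] min [0.435 0.182 0.007] max [0.515 0.22  0.07 ]
table near 1298 med [ 0.373  0.049 -0.001] min [ 0.305  0.003 -0.006] max [0.445 0.097 0.004]
bay 3256 med [ 0.613 -0.055  0.012] min [ 0.442 -0.181  0.004] max [0.783 0.036 0.053]
yellow 55 med [ 0.555 -0.048  0.023] min [ 0.549 -0.072  0.014] max [ 0.561 -0.021  0.031]
hood 429 med [ 0.702 -0.028  0.05 ] min [ 0.67  -0.173  0.043] max [0.787 0.027 0.061]
hoodtop 373 med [ 0.7   -0.028  0.051] min [ 0.668 -0.173  0.047] max [0.787 0.027 0.061]
```

```bash
cat >> h.py <<'E'
def tool(o=None):
    o=o or get_obs(); return o['ee_pos'],Ro.from_euler('xyz',o['tcp_rot'],degrees=True)
def Rdown(psi):  # psi deg: tool z heading
    c,s=np.cos(np.radians(psi)),np.sin(np.radians(psi))
    return Ro.from_matrix(np.array([[0,-s,c],[0,c,s],[-1,0,0]]))
def rel(pos,psi):
    t,R=tool(); d=R.inv().apply(np.array(pos)-t)*1000
    rv=(R.inv()*Rdown(psi)).as_rotvec()
    n=max(np.linalg.norm(d)/50,np.degrees(np.linalg.norm(rv))/8.59)
    print('move mm',np.round(d,1),'rv',np.round(rv,4),'rows>=',round(n,1)); return d,rv
E
python3 - <<'E'
from h import *
t,R=tool();print(t,np.round(R.as_matrix(),3)); print(get_obs()['time'])
z=np.load('scene.npz');
for n in ['scene','side']:
    z=np.load(n+'.npz');W=z['W'];H=z['H']
    # pod footprint fit
    m=(W[...,0]>.40)&(W[...,0]<.545)&(W[...,1]>.13)&(W[...,1]<.235)&(W[...,2]>.006)&(W[...,2]<.03)
    q=W[m][:,:2].astype(np.float32); print('pod',cv2.minAreaRect(q))
    m=(W[...,0]>.40)&(W[...,0]<.8)&(W[...,1]>-.15)&(W[...,1]<.1)&(W[...,2]>.024)&(W[...,2]<.033)
    m&=~((W[...,0]>.66))
    q=W[m][:,:2].astype(np.float32); print('walls',len(q),cv2.minAreaRect(q))
    m=(W[...,0]>.40)&(W[...,0]<.75)&(W[...,1]>-.08)&(W[...,1]<.05)&(W[...,2]>.046)&(W[...,2]<.055)&(H[...,0]>100)&(H[...,0]<130)
    q=W[m][:,:2].astype(np.float32); print('hood',len(q),cv2.minAreaRect(q))
E
```

```text
[0.22817208 0.50043744 0.20332244] [[ 0.     0.415  0.91 ]
 [ 0.     0.91  -0.415]
 [-1.     0.    -0.   ]]
1.75
pod ((0.47643840312957764, 0.21007347106933594), (0.09071130305528641, 0.03623346984386444), 20.55671501159668)
walls 423 ((0.5508540868759155, -0.046339891850948334), (0.2114298939704895, 0.08372998982667923), 12.620099067687988)
hood 520 ((0.6952154040336609, -0.012595664709806442), (0.05647389963269234, 0.10285201668739319), 12.160786628723145)
pod ((0.47644251585006714, 0.1803733855485916), (0.10893470048904419, 0.09265056997537613), 0.3833984434604645)
walls 399 ((0.5593726634979248, -0.04867042601108551), (0.22955146431922913, 0.08606129884719849), 14.582103729248047)
hood 348 ((0.6956309080123901, -0.016796130686998367), (0.05617554858326912, 0.10373304784297943), 13.36949348449707)
```

Run:
```python
from h import *
rel([.52,-.05,.26],13)
```

```text
move mm [ -56.7 -379.8  493.9] rv [-6.547e-01  0.000e+00 -1.000e-04] rows>= 12.5
```

Call:
{"method": "apply_moves", "body": {"rows": [[[-57,-380,494,-0.655,0,0,1],[-57,-380,494,-0.655,0,0,1],[-57,-380,494,-0.655,0,0,1],[-57,-380,494,-0.655,0,0,1],[-57,-380,494,-0.655,0,0,1],[-57,-380,494,-0.655,0,0,1],[-57,-380,494,-0.655,0,0,1],[-57,-380,494,-0.655,0,0,1],[-57,-380,494,-0.655,0,0,1],[-57,-380,494,-0.655,0,0,1],[-57,-380,494,-0.655,0,0,1],[-57,-380,494,-0.655,0,0,1],[-57,-380,494,-0.655,0,0,1],[-57,-380,494,-0.655,0,0,1],[-57,-380,494,-0.655,0,0,1],[-57,-380,494,-0.655,0,0,1],[-57,-380,494,-0.655,0,0,1]]]}}

```text
time: 3.45
ee_pos: [0.5197, -0.0493, 0.2605]
tcp_rot: [-2.6, 90.0, 10.5]
wrist_force: [0.4, 0.5, 0.1]
opening: 0.0851
```

Run:
```python
from h import *
p=snap('wrist','w1.png'); np.savez('w1.npz',W=cloud(p),H=hsv(p)); print(get_obs()['time'],get_obs()['ee_pos'],get_obs()['tcp_rot'],p['eye'],get_obs()['wrist_force'])
```

```text
3.5 [ 0.51970079 -0.04925359  0.26058962] [-10.25871194  89.9721346    2.84790633] [ 0.44199235 -0.06867898  0.4312344 ] [-0.429987    0.16058808 -0.15191931]
```

View pics/w1.png

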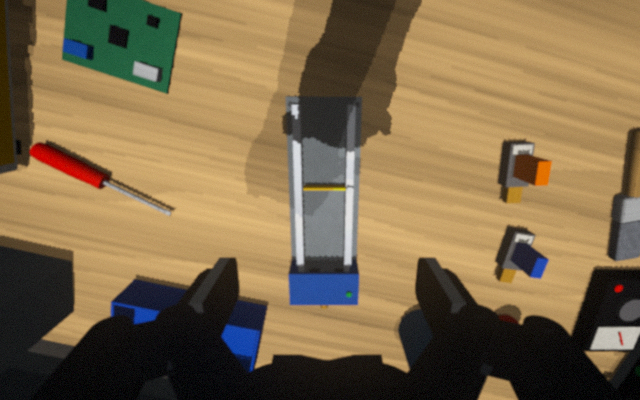

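Run:
```python
from h import *
z=np.load('w1.npz');W=z['W'];H=z['H']
def box(x0,x1,y0,y1,z0,z1): return (W[...,0]>x0)&(W[...,0]<x1)&(W[...,1]>y0)&(W[...,1]<y1)&(W[...,2]>z0)&(W[...,2]<z1)
t=W[box(.35,.43,-.05,.05,-.1,.1)]; print('table z',np.median(t[:,2]))
f=W[box(.47,.52,-.1,0,.003,.02)]; print('floor z',np.median(f[:,2]),len(f))
def rect(n,m):
    q=W[m][:,:2].astype(np.float32); r=cv2.minAreaRect(q); print(n,len(q),np.round(r[0],4),np.round(r[1],4),round(r[2],2)); return q
w=rect('walls',box(.42,.665,-.12,.03,.022,.034))
h=rect('hood',box(.6,.78,-.1,.1,.044,.057)&(H[...,0]>100)&(H[...,0]<130)&(H[...,1]>120))
y=rect('flap',box(.5,.6,-.12,.03,.022,.034)&(H[...,0]>18)&(H[...,0]<34)&(H[...,1]>120))
for q in (w,):
    # split into the two walls by line fits
    a=np.radians(12.5); c=np.array([.556,-.045]); ax=np.array([np.cos(a),np.sin(a)]); n=np.array([-ax[1],ax[0]])
    s=(q-c)@ax; d=(q-c)@n
    for lo,hi in ((.02,.06),(-.06,-.02)):
        k=(d>lo)&(d<hi)&(np.abs(s)>.008); P=np.polyfit(s[k],d[k],1); print('wall',k.sum(),P, 'yaw',12.5+np.degrees(np.arctan(P[0])),np.percentile(d[k]-P[0]*s[k],[2,50,98]),np.percentile(s[k],[1,99]))
s=(y-c)@ax;d=(y-c)@n; print('flap s',np.median(s),np.percentile(s,[3,97]),'d',np.percentile(d,[1,99]))
s=(h-c)@ax;d=(h-c)@n; print('hood s',np.percentile(s,[1,99]),'d',np.percentile(d,[1,99]))
# pod
bx=box(.40,.54,.13,.24,.006,.08)
org=bx&(H[...,0]<15)&(H[...,1]>140)&(W[...,2]>.062); o=rect('orange top',org)
print(np.median(W[org],0))
b=rect('bodytop',bx&(W[...,2]>.016)&(W[...,2]<.028)&(H[...,1]<80))
br=rect('nose',bx&(W[...,2]<.026)&(W[...,2]>.012)&(H[...,0]>15)&(H[...,0]<30)&(H[...,1]>120))
rect('all low',bx&(W[...,2]<.027)&(W[...,2]>.015))
```

```text
table z 0.00011777144736302425
floor z 0.008232965310010276 1957
walls 2581 [ 0.5597 -0.0425] [0.2305 0.0897] 13.72
hood 2080 [ 0.7087 -0.0426] [0.0743 0.1671] 29.33
flap 146 [ 0.5551 -0.0463] [0.0035 0.0571] 12.61
wall 1177 [0.01431094 0.03275685] yaw 13.319900746648349 [0.02743322 0.0326405  0.0382772 ] [-0.10974386  0.11597897]
wall 1094 [ 0.00877321 -0.03715438] yaw 13.002654937724856 [-0.04212278 -0.03718373 -0.03236072] [-0.10902429  0.10107138]
flap s -0.0016774885334606099 [-0.00284394  0.00044932] d [-0.02914065  0.02679929]
hood s [0.11559298 0.16686897] d [-0.04955472  0.04686837]
orange top 175 [0.4633 0.2048] [0.0307 0.017 ] 17.55
[0.46179335 0.19894395 0.06862818]
bodytop 616 [0.4633 0.2042] [0.0605 0.0332] 14.66
nose 272 [0.5048 0.2164] [0.025  0.0213] 14.27
all low 1024 [0.4755 0.2079] [0.0863 0.0339] 15.86
```

Run:
```python
from h import *
rel([.463,.2045,.12],16);rel([.463,.2045,.031],16)
```

```text
move mm [140.6 260.    2.3] rv [-0.0505  0.0005  0.0001] rows>= 5.9
move mm [229.6 260.    2.2] rv [-0.0505  0.0005  0.0001] rows>= 6.9
```

Call:
{"method": "apply_moves", "body": {"rows": [[[30,60,1,0,0,0,1],[70,105,2,-0.03,0,0,1],[100,150,2,-0.05,0,0,1],[130,200,2,-0.05,0,0,1],[140,245,2,-0.05,0,0,1],[140,260,2,-0.05,0,0,1],[140,260,2,-0.05,0,0,1],[160,260,2,-0.05,0,0,1],[185,260,2,-0.05,0,0,1],[210,260,2,-0.05,0,0,1],[225,260,2,-0.05,0,0,1],[229.5,260,2,-0.05,0,0,1],[229.5,260,2,-0.05,0,0,1],[229.5,260,2,-0.05,0,0,1]]]}}

```text
time: 4.9
ee_pos: [0.4634, 0.2047, 0.0323]
tcp_rot: [2.2, 89.9, 18.2]
wrist_force: [-0.3, 0.4, -0.7]
opening: 0.0851
```

Run:
```python
from h import *
p=snap('wrist','w2.png'); rel([.463,.2045,.031],16);print(get_obs()['wrist_force'])
```

```text
move mm [ 1.4 -0.  -0.6] rv [-0.0005  0.0023 -0.0001] rows>= 0.0
[ 0.41977298  0.28000861 -0.16604699]
```

View pics/w2.png

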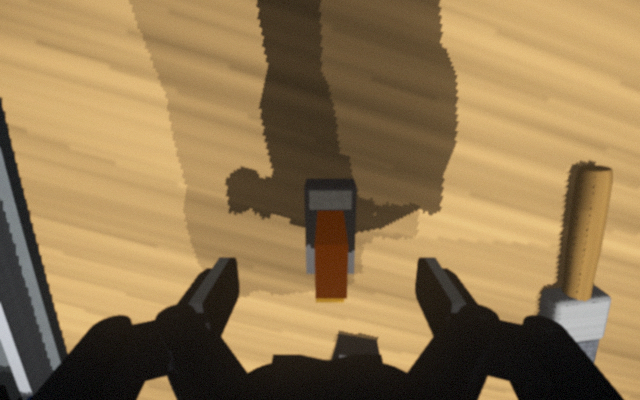

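Orange handle at (330,255), centred between the fingers at about columns 230 and 420; closing.

Call:
{"method": "apply_moves", "body": {"rows": [[[0,0,0,0,0,0,0],[0,0,0,0,0,0,0],[0,0,0,0,0,0,0],[0,0,0,0,0,0,0],[0,0,0,0,0,0,0],[0,0,0,0,0,0,0],[0,0,0,0,0,0,0],[0,0,0,0,0,0,0],[0,0,0,0,0,0,0],[0,0,0,0,0,0,0]]], "newtons": 70}}

```text
time: 5.95
ee_pos: [0.4636, 0.2049, 0.0327]
tcp_rot: [9.4, 89.8, 25.4]
wrist_force: [-1.8, 1.8, 5.3]
opening: 0.0136
```

Run:
```python
from h import *
p=snap('wrist','w3.png'); o=get_obs(); print(o['opening'],o['wrist_force'],o['ee_pos'],o['time'])
W=cloud(p);H=hsv(p)
np.savez('w3.npz',W=W,H=H)
```

```text
0.013616272511608712 [-2.06508011  2.91311358  6.27972155] [0.4635662  0.20489916 0.03267322] 6.0
```

View pics/w3.png

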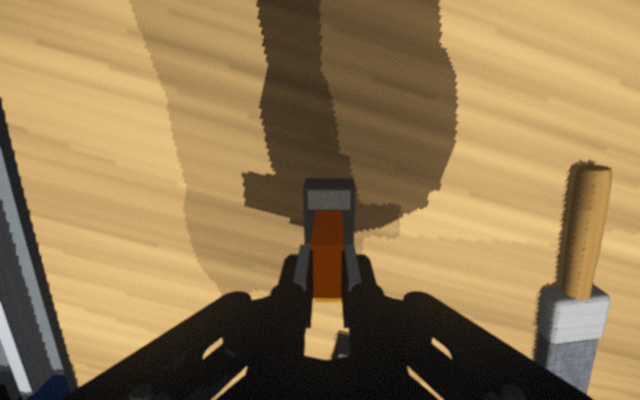

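```bash
cat >> h.py <<'E'
B0=np.array([.5553,-.0475]); BY=13.1
def bay2w(x,y):
    a=np.radians(BY); return B0+np.array([x*np.cos(a)-y*np.sin(a),x*np.sin(a)+y*np.cos(a)])
def inbay(o=None):
    t,R=tool(o); a=np.radians(BY); d=t[:2]-B0; M=R.as_matrix()
    o=o or get_obs()
    f=o['wrist_force']
    print('t',round(o['time'],2),'tcp in bay mm',np.round([1000*(d[0]*np.cos(a)+d[1]*np.sin(a)),1000*(-d[0]*np.sin(a)+d[1]*np.cos(a)),1000*t[2]],2),'psi-BY',round(np.degrees(np.arctan2(M[1,2],M[0,2]))-BY,2),'tilt x-axis',np.round(M[:,0],4),'F bay',np.round([f[0]*np.cos(a)+f[1]*np.sin(a),-f[0]*np.sin(a)+f[1]*np.cos(a),f[2]],2),'op',round(o['opening'],4))
E
python3 - <<'E'
from h import *
inbay()
rel([*bay2w(-.080,0),.12],BY)
E
```

```text
t 6.0 tcp in bay mm [-32.14 266.62  32.67] psi-BY 2.88 tilt x-axis [ 0.0025  0.0012 -1.    ] F bay [-1.35  3.31  6.28] op 0.0136
move mm [ -87.6 -263.8  -61. ] rv [ 0.0503  0.0027 -0.0006] rows>= 5.7
```

Call:
{"method": "apply_moves", "body": {"rows": [[[-15,0,0,0,0,0,0],[-40,0,0,0,0,0,0],[-70,0,0,0,0,0,0],[-88,-25,-6,0.01,0.003,0,0],[-88,-60,-14,0.02,0.003,0,0],[-88,-100,-23,0.03,0.003,0,0],[-88,-140,-32,0.04,0.003,0,0],[-88,-180,-41,0.05,0.003,0,0],[-88,-220,-50,0.05,0.003,0,0],[-88,-250,-58,0.05,0.003,0,0],[-88,-264,-61,0.05,0.003,0,0],[-88,-264,-61,0.05,0.003,0,0],[-88,-264,-61,0.05,0.003,0,0]]]}}

```text
time: 7.3
ee_pos: [0.4773, -0.0655, 0.1205]
tcp_rot: [127.0, 89.9, 140.1]
wrist_force: [-0.9, 0.6, -2.5]
opening: 0.0134
```

Run:
```python
from h import *
p=snap('wrist','w4.png'); inbay(); W=cloud(p);H=hsv(p); np.savez('w4.npz',W=W,H=H)
rel([*bay2w(-.080,0),.0425],BY)
```

```text
t 7.35 tcp in bay mm [-79.92   0.59 120.44] psi-BY 0.04 tilt x-axis [-8.e-04  7.e-04 -1.e+00] F bay [-0.11 -0.2  -1.45] op 0.0138
move mm [77.9 -0.7 -0. ] rv [ 0.0007 -0.0006 -0.0008] rows>= 1.6
```

View pics/w4.png

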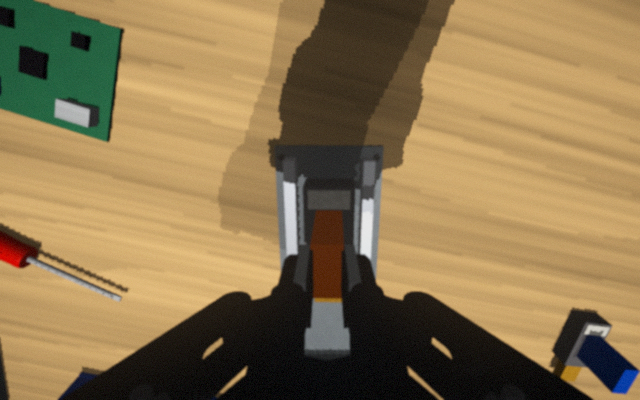

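The pod (tail at (329,195)) hangs centred between the channel walls (columns 290 and 367). Lowering.

Call:
{"method": "apply_moves", "body": {"rows": [[[20,-0.6,0,0,0,0,0],[40,-0.6,0,0,0,0,0],[60,-0.6,0,0,0,0,0],[70,-0.6,0,0,0,0,0],[75,-0.6,0,0,0,0,0],[77,-0.6,0,0,0,0,0],[78,-0.6,0,0,0,0,0],[78,-0.6,0,0,0,0,0]]]}}

```text
time: 8.15
ee_pos: [0.4778, -0.0656, 0.0431]
tcp_rot: [62.6, 90.0, 75.7]
wrist_force: [-0.2, 0.5, -2.6]
opening: 0.0139
```

Run:
```python
from h import *
inbay(); p=snap('scene','s5.png'); cv2.imwrite('pics/s5c.png',cv2.resize(p['pixels'][150:270,220:380,::-1],None,fx=5,fy=5)); inbay()
```

```text
t 8.15 tcp in bay mm [-7.958e+01 -2.000e-02  4.308e+01] psi-BY 0.04 tilt x-axis [ 2.e-04  6.e-04 -1.e+00] F bay [-0.07  0.58 -2.57] op 0.0139
t 8.2 tcp in bay mm [-79.59  -0.08  43.11] psi-BY 0.04 tilt x-axis [ 2.e-04  6.e-04 -1.e+00] F bay [-0.04 -0.06 -1.96] op 0.0139
```

View pics/s5c.png

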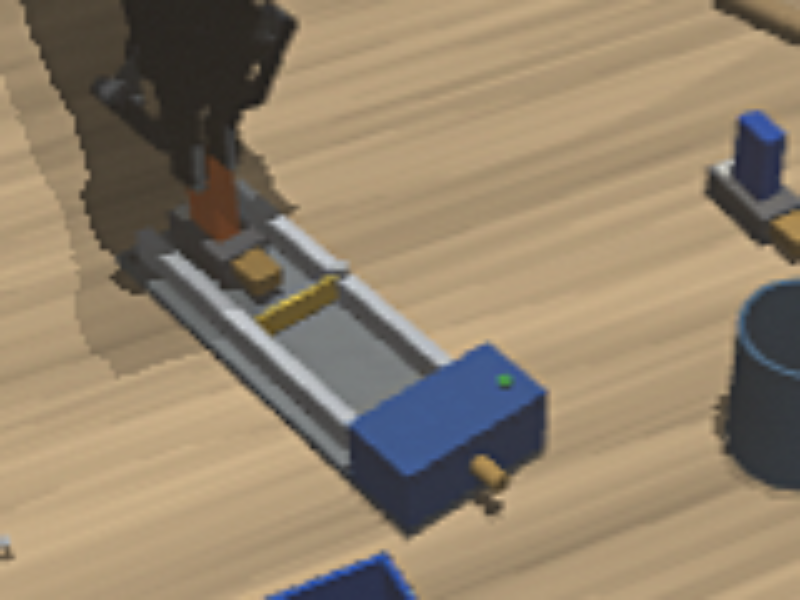

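Pod in the entry, nose ((255,270) in the crop) short of the flap. Lower to the floor by feel.

Call:
{"method": "apply_moves", "body": {"rows": [[[0.6,0,0,0,0,0,0],[1.2,0,0,0,0,0,0],[1.8,0,0,0,0,0,0],[2.2,0,0,0,0,0,0],[2.2,0,0,0,0,0,0]]]}}

```text
time: 8.7
ee_pos: [0.4777, -0.0656, 0.0408]
tcp_rot: [76.4, 90.0, 89.5]
wrist_force: [-0.7, -0.5, -2.4]
opening: 0.0138
```

Run:
```python
from h import *
inbay()
```

```text
t 8.7 tcp in bay mm [-79.66  -0.08  40.81] psi-BY 0.03 tilt x-axis [ 0.e+00  6.e-04 -1.e+00] F bay [-0.76 -0.36 -2.44] op 0.0138
```

Call:
{"method": "apply_moves", "body": {"rows": [[[0.4,0,0,0,0,0,0],[0.7,0,0,0,0,0,0],[0.7,0,0,0,0,0,0]]]}}

```text
time: 9.0
ee_pos: [0.4778, -0.0656, 0.0406]
tcp_rot: [35.8, 90.0, 48.9]
wrist_force: [-2.7, 0.6, 5.3]
opening: 0.0135
```

Run:
```python
from h import *
inbay()
```

```text
t 9.0 tcp in bay mm [-7.955e+01 -5.000e-02  4.064e+01] psi-BY 0.04 tilt x-axis [ 5.e-04  6.e-04 -1.e+00] F bay [-2.49  1.15  5.28] op 0.0135
```

Call:
{"method": "apply_moves", "body": {"rows": [[[-0.4,0,5,0,0,0,0],[-0.4,0,11,0,0,0,0],[-0.4,0,17,0,0,0,0],[-0.4,0,22,0,0,0,0],[-0.4,0,27,0,0,0,0],[-0.4,0,33,0,0,0,0],[-0.4,0,39,0,0,0,0],[-0.4,0,46,0,0,0,0],[-0.4,0,53,0,0,0,0],[-0.4,0,60,0,0,0,0]]]}}

```text
time: 10.0
ee_pos: [0.5365, -0.0523, 0.0409]
tcp_rot: [-126.8, 90.0, -113.7]
wrist_force: [-1.5, -4.1, -2.5]
opening: 0.0138
```

Run:
```python
from h import *
inbay()
p=snap('scene'); cv2.imwrite('pics/s6c.png',cv2.resize(p['pixels'][150:270,220:380,::-1],None,fx=5,fy=5)); inbay()
```

```text
t 10.0 tcp in bay mm [-19.42  -0.43  40.87] psi-BY 0.01 tilt x-axis [-2.e-04 -4.e-04 -1.e+00] F bay [-2.36 -3.62 -2.52] op 0.0138
t 10.05 tcp in bay mm [-18.33  -0.43  40.88] psi-BY 0.02 tilt x-axis [ 9.e-04 -1.e-04 -1.e+00] F bay [-2.73 -2.91 -2.53] op 0.0135
```

View pics/s6c.png

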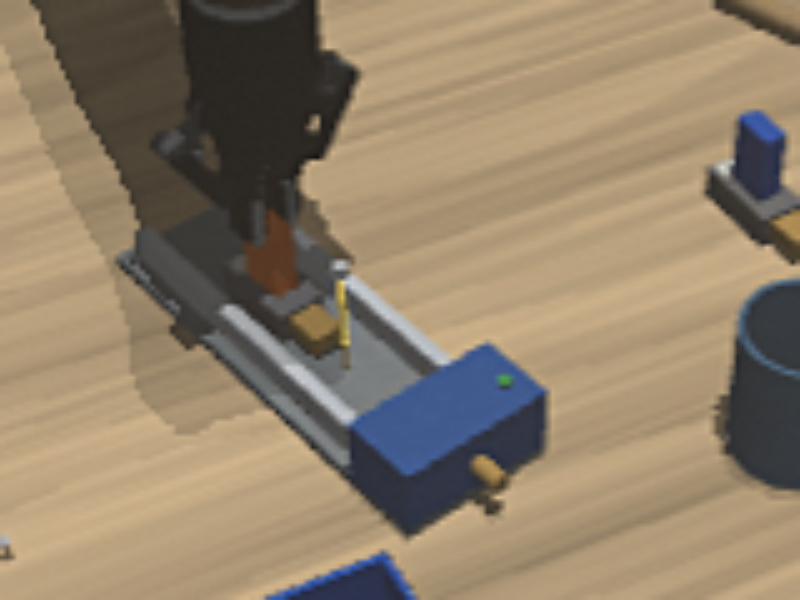

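The nose pushes the flap (crop (343,315)) well open. Continue.

Call:
{"method": "apply_moves", "body": {"rows": [[[0,0.2,6,0,0,0,0],[0,0.2,12,0,0,0,0],[0,0.2,18,0,0,0,0],[0,0.2,24,0,0,0,0],[0,0.2,30,0,0,0,0],[0,0.2,36,0,0,0,0],[0,0.2,42,0,0,0,0],[0,0.2,48,0,0,0,0],[0,0.2,54,0,0,0,0],[0,0.2,60,0,0,0,0],[0,0.2,66,0,0,0,0],[0,0.2,71,0,0,0,0],[0,0.2,76,0,0,0,0],[0,0.2,80,0,0,0,0],[0,0.2,83,0,0,0,0],[0,0.2,85,0,0,0,0],[0,0.2,85,0,0,0,0],[0,0.2,85,0,0,0,0]]]}}

```text
time: 11.85
ee_pos: [0.6202, -0.0326, 0.0409]
tcp_rot: [-19.3, 90.0, -6.2]
wrist_force: [0.4, -3.0, -2.8]
opening: 0.0136
```

Run:
```python
from h import *
inbay()
p=snap('scene'); cv2.imwrite('pics/s7c.png',cv2.resize(p['pixels'][150:270,220:380,::-1],None,fx=5,fy=5)); inbay()
```

```text
t 11.85 tcp in bay mm [66.59 -0.18 40.91] psi-BY 0.02 tilt x-axis [ 8.e-04 -1.e-04 -1.e+00] F bay [-0.25 -3.02 -2.81] op 0.0136
t 11.9 tcp in bay mm [66.54 -0.2  40.94] psi-BY 0.02 tilt x-axis [ 8.e-04 -1.e-04 -1.e+00] F bay [-0.03 -3.83 -1.24] op 0.0136
```

View pics/s7c.png

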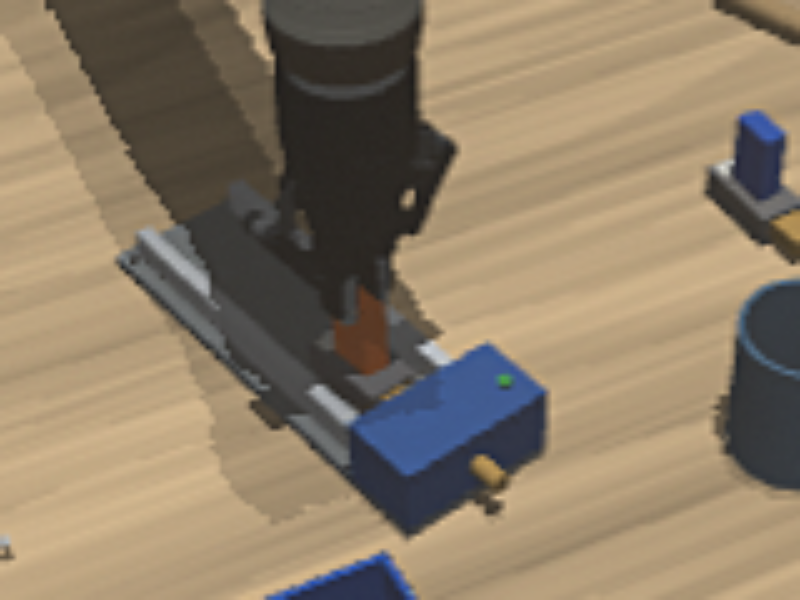

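Call:
{"method": "apply_moves", "body": {"rows": [[[0,0.2,2,0,0,0,0],[0,0.2,4,0,0,0,0],[0,0.2,6,0,0,0,0],[0,0.2,8,0,0,0,0],[0,0.2,9.5,0,0,0,0],[0,0.2,11,0,0,0,0],[0,0.2,12,0,0,0,0],[0,0.2,13,0,0,0,0],[0,0.2,13,0,0,0,0]]]}}

```text
time: 12.8
ee_pos: [0.6324, -0.0295, 0.0409]
tcp_rot: [-108.3, 90.0, -95.2]
wrist_force: [-2.4, -3.4, -2.2]
opening: 0.0138
```

Run:
```python
from h import *
inbay()
```

```text
t 12.8 tcp in bay mm [7.918e+01 4.000e-02 4.087e+01] psi-BY 0.02 tilt x-axis [-0.e+00 -2.e-04 -1.e+00] F bay [-3.1  -2.76 -2.23] op 0.0138
```

Call:
{"method": "apply_moves", "body": {"rows": [[[0,0,1,0,0,0,0],[0,0,1.7,0,0,0,0],[0,0,1.7,0,0,0,0]]]}}

```text
time: 13.1
ee_pos: [0.6334, -0.0293, 0.041]
tcp_rot: [-171.8, 89.9, -158.7]
wrist_force: [-4.6, -4.7, -0.6]
opening: 0.0137
```

Run:
```python
from h import *
inbay()
```

```text
t 13.1 tcp in bay mm [8.018e+01 4.000e-02 4.096e+01] psi-BY 0.01 tilt x-axis [-1.3e-03 -5.0e-04 -1.0e+00] F bay [-5.54 -3.56 -0.64] op 0.0137
```

Call:
{"method": "apply_moves", "body": {"rows": [[[0,0,-2.5,0,0,0,0],[0,0,-4.5,0,0,0,0],[0,2.6,-4.5,0,0,0,0],[0,2.6,-3,0,0,0,0],[0,2.6,-1.5,0,0,0,0],[0,2.6,0,0,0,0,0],[0,2.6,0.5,0,0,0,0],[0,2.6,0.5,0,0,0,0]]]}}

```text
time: 13.9
ee_pos: [0.6327, -0.0267, 0.041]
tcp_rot: [-180.0, 89.8, -166.9]
wrist_force: [-4.2, -3.3, 1.0]
opening: 0.0137
```

Run:
```python
from h import *
inbay()
```

```text
t 13.9 tcp in bay mm [80.07  2.75 41.02] psi-BY 0.0 tilt x-axis [-2.8e-03 -7.0e-04 -1.0e+00] F bay [-4.82 -2.29  0.98] op 0.0137
```

Call:
{"method": "apply_moves", "body": {"rows": [[[0,0,-2.5,0,0,0,0],[0,0,-4.5,0,0,0,0],[0,2.5,-4.5,0,0,0,0],[0,2.5,-3,0,0,0,0],[0,2.5,-1.5,0,0,0,0],[0,2.5,0,0,0,0,0],[0,2.5,0.6,0,0,0,0],[0,2.5,0.6,0,0,0,0]]]}}

```text
time: 14.7
ee_pos: [0.6328, -0.0241, 0.0409]
tcp_rot: [179.3, 89.8, -167.6]
wrist_force: [0.8, -3.8, -2.6]
opening: 0.0136
```

Run:
```python
from h import *
inbay()
```

```text
t 14.7 tcp in bay mm [80.76  5.21 40.89] psi-BY 0.01 tilt x-axis [-2.9e-03 -6.0e-04 -1.0e+00] F bay [-0.12 -3.91 -2.58] op 0.0136
```

No axial force at y≈5: the nose has entered. Feed gently.

Call:
{"method": "apply_moves", "body": {"rows": [[[0,0,1.5,0,0,0,0],[0,0,3,0,0,0,0],[0,0,4,0,0,0,0],[0,0,5,0,0,0,0],[0,0,5,0,0,0,0]]]}}

```text
time: 15.2
ee_pos: [0.6378, -0.0229, 0.0409]
tcp_rot: [-179.7, 89.8, -166.6]
wrist_force: [0.3, -3.7, -3.1]
opening: 0.0138
```

Run:
```python
from h import *
inbay(); print(get_obs()['torque'])
```

```text
t 15.2 tcp in bay mm [85.96  5.22 40.91] psi-BY 0.01 tilt x-axis [-2.7e-03 -6.0e-04 -1.0e+00] F bay [-0.55 -3.65 -3.07] op 0.0138
[-0.93785083 -0.17989463  0.11767366]
```

Call:
{"method": "apply_moves", "body": {"rows": [[[0,0,1.5,0,0,0,0],[0,0,3,0,0,0,0],[0,0,4.5,0,0,0,0],[0,0,6,0,0,0,0],[0,0,7,0,0,0,0],[0,0,8,0,0,0,0],[0,0,8,0,0,0,0]]]}}

```text
time: 15.9
ee_pos: [0.6458, -0.0208, 0.0409]
tcp_rot: [172.8, 89.8, -174.1]
wrist_force: [0.0, 0.3, -2.3]
opening: 0.0139
```

Run:
```python
from h import *
inbay(); print(get_obs()['torque'])
```

```text
t 15.9 tcp in bay mm [94.16  5.46 40.85] psi-BY 0.02 tilt x-axis [-2.7e-03 -3.0e-04 -1.0e+00] F bay [ 0.09  0.26 -2.26] op 0.0139
[-0.02144335 -0.03562279  0.02316257]
```

Call:
{"method": "apply_moves", "body": {"rows": [[[0,0,0.8,0,0,0,0],[0,0,1.6,0,0,0,0],[0,0,2.4,0,0,0,0],[0,0,3,0,0,0,0],[0,0,3,0,0,0,0],[0,0,3,0,0,0,0]]]}}

```text
time: 16.5
ee_pos: [0.6485, -0.0202, 0.041]
tcp_rot: [173.7, 89.8, -173.2]
wrist_force: [-3.9, -0.6, 0.8]
opening: 0.0139
```

Run:
```python
from h import *
inbay(); print(get_obs()['torque'])
```

```text
t 16.5 tcp in bay mm [96.93  5.45 40.95] psi-BY 0.02 tilt x-axis [-3.e-03 -4.e-04 -1.e+00] F bay [-3.89  0.31  0.77] op 0.0139
[-0.10903941  0.90199022  0.01486708]
```

Call:
{"method": "apply_moves", "body": {"rows": [[[0.2,0,-0.4,0,0,0,0],[0.3,0,-0.8,0,0,0,0],[0.3,0,-0.8,0,0,0,0],[0.3,0,-0.8,0,0,0,0.1],[0.3,0,-0.8,0,0,0,0.25],[0.3,0,-0.8,0,0,0,0.4],[0.3,0,-0.8,0,0,0,0.6],[0.3,0,-0.8,0,0,0,0.6],[0.3,0,-0.8,0,0,0,0.6],[0.3,0,-0.8,0,0,0,0.6]]]}}

```text
time: 17.5
ee_pos: [0.6477, -0.0204, 0.0406]
tcp_rot: [173.6, 89.8, -173.2]
wrist_force: [0.1, 0.5, 0.1]
opening: 0.0512
```

Run:
```python
from h import *
inbay()
p=snap('wrist','w8.png')
```

```text
t 17.5 tcp in bay mm [96.12  5.46 40.63] psi-BY 0.02 tilt x-axis [-3.1e-03 -4.0e-04 -1.0e+00] F bay [0.22 0.48 0.14] op 0.0512
```

View pics/w8.png

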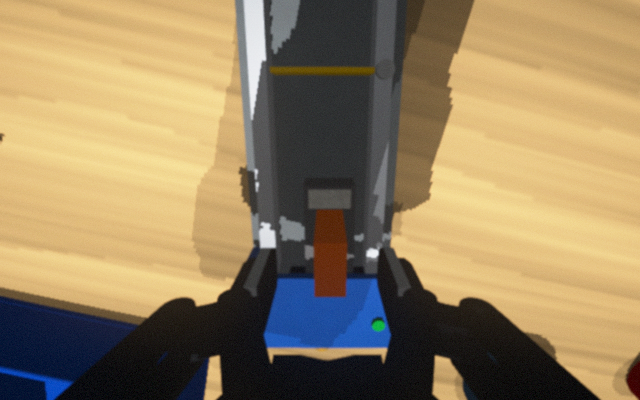

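Flap is shut (row 70), pod upright at (329,240), fingers clear of the handle. Retract straight up, then check.

Call:
{"method": "apply_moves", "body": {"rows": [[[-10,0,0,0,0,0,0.6],[-30,0,0,0,0,0,0.6],[-60,0,0,0,0,0,0.6],[-100,0,0,0,0,0,0.6],[-140,0,-20,0,0,0,0.6],[-170,0,-60,0,0,0,0.6],[-180,0,-90,0,0,0,0.6],[-180,0,-110,0,0,0,0.6],[-180,0,-110,0,0,0,0.6],[-180,0,-110,0,0,0,0.6]]]}}

```text
time: 18.55
ee_pos: [0.5413, -0.0453, 0.2219]
tcp_rot: [-178.6, 89.9, -165.5]
wrist_force: [-0.4, 0.1, -0.7]
opening: 0.0515
```

Run:
```python
from h import *
inbay()
p=snap('wrist','w9.png'); W=cloud(p);H=hsv(p)
a=np.radians(BY);X=(W[...,0]-B0[0])*np.cos(a)+(W[...,1]-B0[1])*np.sin(a);Y=-(W[...,0]-B0[0])*np.sin(a)+(W[...,1]-B0[1])*np.cos(a);Z=W[...,2]
def rect(n,m):
    q=np.stack([X[m],Y[m]],-1).astype(np.float32)*1000
    if len(q)>3: r=cv2.minAreaRect(q); print(n,len(q),np.round(r[0],1),np.round(r[1],1),round(r[2],2),'z',np.round(np.median(Z[m])*1000,1), 'pct',np.round(np.percentile(q,[2,98],axis=0),1).tolist())
ch=(np.abs(Y)<.032)&(X>-.02)&(X<.117)
rect('orange',ch&(H[...,0]<15)&(H[...,1]>140)&(Z>.07))
rect('body',ch&(np.abs(Y)<.025)&(Z>.026)&(Z<.034)&(H[...,1]<90)&(X>.03))
rect('flap',(np.abs(Y)<.028)&(np.abs(X)<.09)&(H[...,0]>18)&(H[...,0]<34)&(H[...,1]>120)&(Z>.02))
rect('hood',(np.abs(Y)<.06)&(X>.09)&(X<.2)&(Z>.045)&(Z<.055)&(H[...,0]>100)&(H[...,0]<130))
```

```text
t 18.55 tcp in bay mm [-13.18   5.3  221.9 ] psi-BY 0.01 tilt x-axis [-1.4e-03 -4.0e-04 -1.0e+00] F bay [-0.36  0.18 -0.74] op 0.0515
orange 80 [95.4  4.8] [29.8 15. ] 0.24 z 77.3 pct [[80.6, -2.7], [110.2, 12.4]]
body 555 [90.9  5.5] [31.4 50.8] 89.47 z 30.5 pct [[66.2, -10.2], [114.3, 21.0]]
flap 801 [-16.3   0.1] [36.1 55.9] 0.12 z 327.9 pct [[-33.2, -26.2], [1.4, 27.2]]
hood 2603 [143.1   0.2] [54.3 99.3] 0.11 z 49.9 pct [[117.1, -47.7], [168.7, 47.8]]
```

View pics/w9.png

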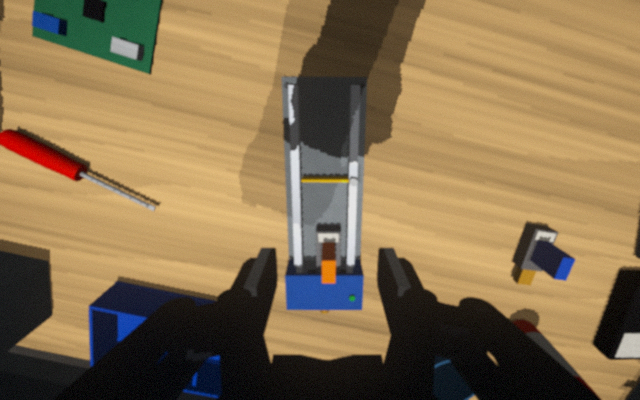

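Pod home at x≈95 mm, y≈5 mm, in line and flat. The flap at (325,180) lies straight across the channel. Handing in.

Run:
```python
from h import *
print(bot.job_done())
```

```text
the job is handed in; nothing more can be done
None
```

The test pod is loaded in the bay, released, and the flap is shut behind it; I handed the job in at about 18.6 s. No verdict was reported.

- **Insertion:** I set the pod in the entry and slid it through the flap. I felt the jaws' face at y = 0 and +2.7 mm, with at most about 5.5 N along the channel. The slot took the nose at y ≈ +5.2 mm, and I pushed to the stop with about 4 N. Then I eased back, released and retracted.
- **Last checks (wrist camera):**
  - The handle's middle is at bay x ≈ 95.4 mm and y ≈ 4.8 mm. Its yaw is within about 0.3° of the channel and its top is at 77 mm, against 78 mm expected, so the pod is flat on the floor.
  - The flap looks straight across the channel. My numeric flap fit picked up background pixels (median height 328 mm), so that check rests on the picture and on the flap's side force having gone.
  - The body fit covered only part of the pod's top (middle at x ≈ 90.9 mm), so I relied on the handle for position. At the stop the arm read x ≈ 96 mm, which agrees with it.
- **Bystanders:** I did not go near the other objects on the bench, and those in view looked undisturbed. I did not measure their positions again at the end.

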